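Load the wax jars and hold the hob's dial at spark

ROBOT

A 7-joint arm with a two-finger parallel gripper is mounted at the origin on the work surface. World frame = base frame: x ahead of the robot, y to its left, z up, the work surface at z = 0. Lengths are in m, angles in rad, forces in N, time in s.
With the tool pointing down it reaches from about 0.4 to 0.85 m from the base axis. Payload 10.4 kg.
Tool frame: the origin (TCP) lies between the finger pads; the fingertips stand ahead of it and the grasp point (between the pads) lies 3 mm ahead of it (r.tips_ahead is the z of the fingertips in the tool frame, in m); z points along the fingers, y is the line along which they close (so a half turn about z gives the same grasp; the last joint's range is limited). The gripper opens to 87 mm and grips with 3 to 60 N. Pads are 19 mm wide; open, the fingers measure 117 mm over their backs; the gripper's body (75 mm by 190 mm) begins 51 mm behind the grasp point.
Start: joints at [1.16, 0.332, -0.065, 1.46, 0.022, 1.35, -0.088], TCP at [0.236, -0.579, 0.21] pointing down, gripper open.
Joint ranges: [-2.6, 2.6], [-0.5, 2.12], [-1.47, 1.34], [0.16, 2.42], [-1.27, 4.41], [0.06, 2.06], [-2.6, 2.6]. Speed limits (rad/s): [2.22, 2.22, 2.79, 2.79, 3.14, 3.14, 3.14].

INTERFACE

Orientations are given as a unit quaternion [x, y, z, w].
In Python, from bench import telemetry, camera, get_calibration, r gives the robot as it stands.
- The arm moves only by the tool drive_tool, never from a script. Its argument "series" is one flat list of numbers, 7 for each row, row after row: the turn, a rotation vector about the tool's x, y, z in units of 5 degrees (1.0 is 5 degrees), then the shift along the tool's x, y, z in units of 40 mm (1.0 is 40 mm), then the opening, from -1 (shut) to 1 (fully open). A call has 1 to 10 rows; each row is the pose to reach, as a shift and turn from the pose commanded when the call began, along the tool's axes at that moment; what a row does not reach only later rows make up. A row lasts 1/12 s, in which the tool goes at most 41.7 mm and 7.16 degrees, less where a joint would pass 70% of its speed; a pose out of reach is approached as far as the arm can. A call with a gripper value outside its range is refused whole. The fingers move at their own pace and stop on an object; "grip_force" is the grip in N (left out, the last holds). Time passes only in rows, so rows that repeat a pose let the fingers close. It gives the time, the measured TCP pose, the force, the opening and the grip force at its end, in the units of the state.
- telemetry.read_state(): the state, without advancing time (a new reading comes with each control period).
- camera(name): name is "side" or "top"; returns the picture (480x640x3 uint8, red, green, blue); there is no depth.
- get_calibration(name): a dict with "fovy" (degrees; the focal length in pixels is half the picture's height over the tangent of half this angle, whatever the lens; pixels are square), "cx", "cy" (the principal point, pixels), "dist" ([k1, k2, p1, p2, k3] as OpenCV has them; the pictures are not rectified), "xyz" and "rotation" of the camera in the world. Camera axes: x right, y up, looking along -z (the intrinsics and any distortion apply to the point x, -y, -z); pixel columns grow to the right and rows downward; lengths in m; the calibration is good to about 2 mm. A picture is of the moment at which its call begins. get_calibration takes no time and is no camera call.
- r.close_job(): hands the job in; it is judged then, once.
The state is a dict: "time": time; "joint_positions": joint angles; "joint_vel": joint speeds; "joint_torque": joint torques, N m; "ee_pos": TCP position; "eef_rot": TCP orientation; "ft_force": force on the tool from outside, world axes, zero at the start; "torque": the same for the moment, N m; "width": finger opening in m; "grip_force": force on a finger pad.
Only numpy, scipy, OpenCV 4.12 (cv2) and the standard library are available. Lean on these libraries where they do the work, as an engineer would, in place of code of your own. Each camera call takes 0.05 s, during which the arm holds its last target. There are 200 camera calls.

TASK

Take the two wax jars standing on the table and set them down upright in the pan on the hob, each alone in one of the free cells of its divider (one cell already has a jar, which stays in its cell); do not drop them and leave the other things on the table where they are. Then push the hob's dial in and, keeping it pushed in, turn it anticlockwise past its first two clicks (low, high) to the third, the spark position. It springs back if let go: finish with the gripper still holding it there, pushed in.

Things in the scene. Friction and masses are not known exactly. Their poses are not given: they have to be found in the camera images.
- jar_1: Glass candle jar to load: straight cylinder 54 mm across, 90 mm tall, 180 to 340 g, cream wax, brown kraft band, open top. Starts standing on the table. Origin: centre of its underside, z up.
- jar_2: The second jar to load, the same in every way as jar_1; also starts on the table.
- jar_3: A third jar, same kind, already standing in one cell of the pan; it stays in that cell.
- pan_mid (a point): Middle of the pan's inner floor, 104 mm above the table; z up, x and y along the pan's sides. Square steel pan, 172 mm outside, fixed on the left end of the hob; its 3 mm walls rise 51 mm above this floor. A cross of 2 mm sheet dividers, 36 mm high, makes four cells 82 mm wide inside. A wire handle stands out 26 mm on its -x and +x sides.
- cell_1 (a point): Centre of the floor of the cell at (-42, +42) mm from pan_mid; z up.
- cell_2 (a point): Centre of the floor of the cell at (-42, -42) mm from pan_mid.
- cell_3 (a point): Centre of the floor of the cell at (+42, -42) mm from pan_mid.
- cell_4 (a point): Centre of the floor of the cell at (+42, +42) mm from pan_mid.
- dial_handle: Control dial on the hob's black deck, right of the pan; vertical axis. Origin: on the axis, at the deck (72 mm above the table) while unpushed; it turns and sinks with the dial. Round black skirt 60 mm across, top 14 mm above the origin; on it a grey grip bar 50 mm long (x), 13 mm thick (y), 26 mm high (top 40 mm above the origin). White line at its -x end points to dots on the deck.
- dial (a joint): Dial angle, rad, growing anticlockwise seen from above: 0 off (start); clicks at 0.42 (low) and 0.84 (high), where it stays if let go; 1.26 (spark), from where a spring of 0.15 N m turns it back; end stop 1.32. The clicks take 0.08, 0.08, 0.16 N m. From off it turns only while pushed in by more than 4 mm; unpushed it is blocked.
- dial_push (a joint): How far the dial is pushed straight down, in m: 0 up (a spring holds it with 3.6 N), 0.006 at the bottom stop (7.2 N plus).
- oil_1: Bystander: small amber bottle, 28 mm across, 75 mm tall. Origin at its underside.
- oil_2: Bystander: same as oil_1.
- oil_3: Bystander: same, with a white cap.
- kraft_tube: Bystander: round brown cardboard tube box, 74 mm across, 105 mm tall. Origin at its underside.
- candle_tin: Bystander: round brass-coloured tin, 70 mm across, 46 mm tall. Origin at its underside.
- paper_cup: Bystander: brown paper cup, 76 mm across, 85 mm tall. Origin at its underside.
- spoon: Bystander: wooden spoon 200 mm long lying flat.
Mind the look-alikes: they are no part of the job. What is shaped like the jar_1 but blue is not meant.

How it is judged:
By the outcome, as a careful person would: the job done as asked, in the order asked, and still so for the second after the job is handed in, while the arm keeps its last pose, push and grip.
It also fails if it takes over 72 s, if anything falls off the work surface, if the arm or the gripper's body presses on something with over 40 N, if the wrist force passes 120 N, or if a joint passes its speed limit or range.

## Working session

There is one attempt and no reset: what is moved stays moved. The work goes in short steps, Python scripts to look and compute and a tool call to move; the robot and the scene stay as the last step left them, time stands still between calls to the robot, and variables do not carry over. Pictures are saved under pics/ and viewed, at most 10 in all, crops included, and the job is handed in when it is done.

Besides the shell and the picture viewer there is one more tool, called as name(argument=value, ...), one argument or row to a line, values as JSON. drive_tool: Moves the arm, as the interface text tells. Its arguments: {"type":"object","properties":{"series":{"type":"array"},"grip_force":{"type":"number"}},"required":["series"]}

```bash
ls; mkdir -p pics; python3 - <<'E'
from bench import telemetry, camera, get_calibration, r
import cv2
for n in("side","top"):
    print(n,get_calibration(n))
    cv2.imwrite(f"pics/{n}0.png",camera(n)[:,:,::-1])
s=telemetry.read_state();print(s, r.tips_ahead)
E
```

```text
pics
side {'fovy': 57.585603680176746, 'cx': 314.9904847092738, 'cy': 234.14024058770144, 'dist': array([-0.07432068,  0.        ,  0.        ,  0.        ,  0.        ]), 'xyz': array([ 0.39351917, -0.87156035,  0.78418528]), 'rotation': array([ 0.43370067, -0.02783505, -0.04458797,  0.89952257])}
top {'fovy': 49.930051587855466, 'cx': 321.89034859223, 'cy': 248.30929984356868, 'dist': array([-0.14122911,  0.        ,  0.        ,  0.        ,  0.        ]), 'xyz': array([ 0.34793808, -0.02256431,  1.62122813]), 'rotation': array([-0.03234121,  0.02914786,  0.71101549, -0.70182721])}
{'time': 0.1, 'joint_positions': array([ 1.16040768,  0.3328077 , -0.06474403,  1.46082097,  0.02160771,
        1.3498843 , -0.08845176]), 'joint_vel': array([-0.00033958, -0.00117506,  0.00098651, -0.00156922, -0.00139173,
       -0.0018723 , -0.00074404]), 'joint_torque': array([ 1.96596993e-03, -6.24546862e+01,  2.51924735e-02, -3.90719998e+01,
       -6.13037311e-02,  3.65728664e-02,  5.86613766e-06]), 'ee_pos': array([ 0.23622938, -0.57826819,  0.20935159]), 'eef_rot': array([ 9.81250529e-01,  1.92735634e-01, -1.40680878e-04, -5.95782899e-04]), 'ft_force': array([0.78169885, 0.58714727, 0.19435365]), 'torque': array([-0.00495257, -0.03601372, -0.01431288]), 'grip_force': 0.0, 'width': 0.0869837445496775} 0.022
```

View pics/top0.png

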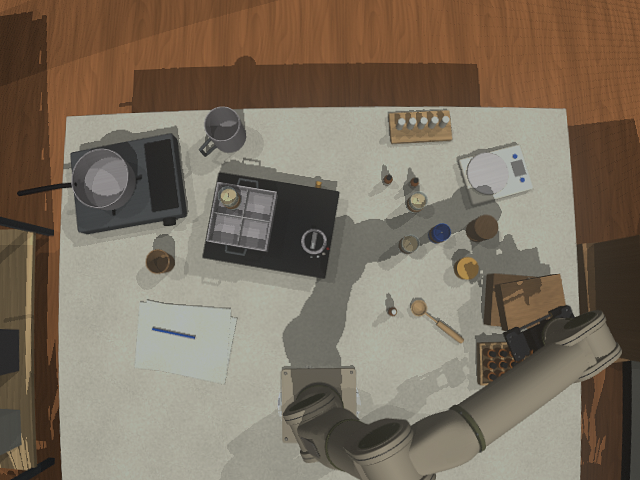

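View pics/side0.png

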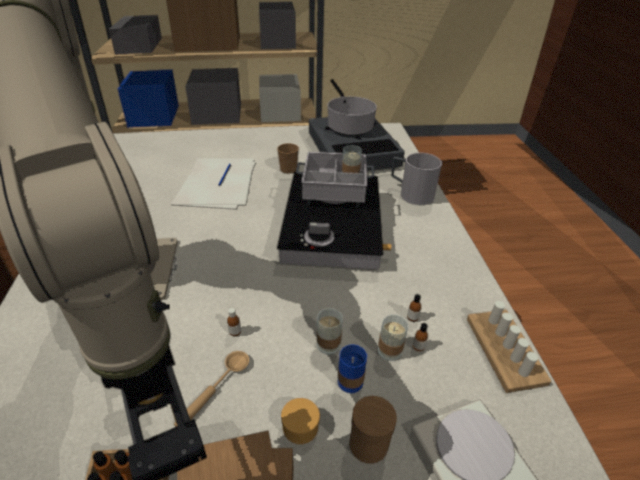

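The top view shows two cream jars at about (417,201) and (408,244), with the blue look-alike at (440,233). The pan is at (241,215), with its +x/+y cell occupied at (229,197), and the dial is at (314,241). I'll zoom in for accurate pixel positions.

```bash
cat > h.py <<'E'
import numpy as np, cv2
from scipy.spatial.transform import Rotation as R
from bench import telemetry, camera, get_calibration, r
def K(c): 
    f=240/np.tan(np.radians(c["fovy"]/2)); return np.array([[f,0,c["cx"]],[0,f,c["cy"]],[0,0,1]])
def ray(n,uv):
    c=get_calibration(n); p=cv2.undistortPoints(np.array([[uv]],float),K(c),c["dist"])[0,0]
    return c["xyz"],R.from_quat(c["rotation"]).apply([p[0],-p[1],-1])
def onz(n,uv,z):
    o,d=ray(n,uv); return o+d*(z-o[2])/d[2]
def proj(n,P):
    c=get_calibration(n); q=R.from_quat(c["rotation"]).inv().apply(np.array(P,float).reshape(-1,3)-c["xyz"])*[1,-1,-1]
    return cv2.projectPoints(q,np.zeros(3),np.zeros(3),K(c),c["dist"])[0][:,0]
def tri(a,b):
    (o1,d1),(o2,d2)=ray("top",a),ray("side",b)
    t=np.linalg.lstsq(np.c_[d1,-d2],o2-o1,rcond=None)[0]; p,q=o1+t[0]*d1,o2+t[1]*d2
    return (p+q)/2,np.linalg.norm(p-q)
E
python3 - <<'E'
from h import *
t=cv2.imread("pics/top0.png"); s=cv2.imread("pics/side0.png")
a=cv2.resize(t[160:300,195:345],None,fx=4,fy=4,interpolation=cv2.INTER_CUBIC) 
b=cv2.resize(t[170:270,375:435],None,fx=5,fy=5,interpolation=cv2.INTER_CUBIC)[:500]
c=cv2.resize(s[295:375,305:425],None,fx=4,fy=4,interpolation=cv2.INTER_CUBIC)
d=cv2.resize(s[140:260,270:390],None,fx=4,fy=4,interpolation=cv2.INTER_CUBIC)
cv2.imwrite("pics/hobtop.png",a)
m=np.zeros((500,300+480,3),np.uint8); m[:,:300]=b; m[:320,300:]=c; cv2.imwrite("pics/jars.png",m); cv2.imwrite("pics/hobside.png",d)
E
```

```text
(no output)
```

View pics/hobtop.png

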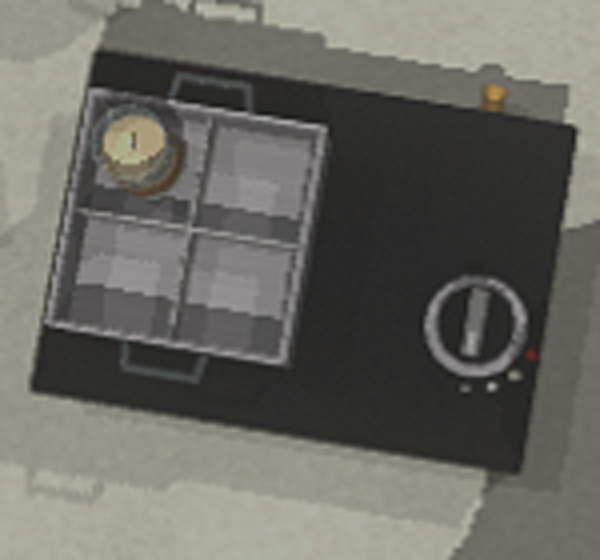

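View pics/jars.png

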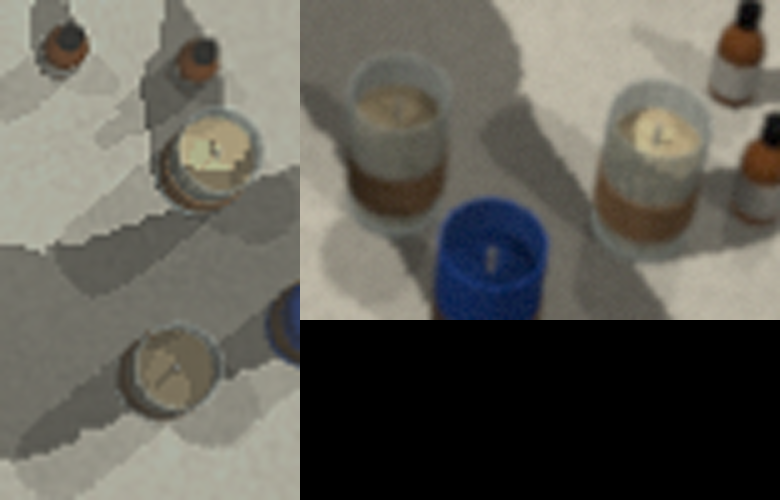

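The crops give the pixel positions I need. The rim centres are at about (418.2,199.6) for jar A and (410.2,243.0) for jar B. The pan rim corners and the dial ring and bar are clear, and the dots run anticlockwise to red, which is spark.

```bash
python3 - <<'E'
from h import *
np.set_printoptions(precision=4,suppress=True)
T=lambda u,v,f,ox,oy:((u+.5)/f-.5+ox,(v+.5)/f-.5+oy)
s=cv2.imread("pics/side0.png")
def draw(img,n,c,rad,z,col):
    a=np.linspace(0,2*np.pi,60); P=np.c_[c[0]+rad*np.cos(a),c[1]+rad*np.sin(a),a*0+z]
    for p in proj(n,P): cv2.circle(img,tuple(np.round(p*4+1.5).astype(int)),1,col,-1)
big=cv2.resize(s,None,fx=4,fy=4,interpolation=cv2.INTER_CUBIC)
t=cv2.imread("pics/top0.png"); bt=cv2.resize(t,None,fx=4,fy=4,interpolation=cv2.INTER_CUBIC)
for u,v in((218,150),(178,367)):
    c=onz("top",T(u,v,5,375,170),.09); print("jar",c, np.linalg.norm(c[:2]))
    for im,n in((big,"side"),(bt,"top")):
        draw(im,n,c,.027,.09,(0,0,255)); draw(im,n,c,.027,0,(0,255,0))
q=[onz("top",T(u,v,4,195,160),.155) for u,v in((90,88),(328,126),(288,366),(46,327))]
q=np.array(q); mid=q.mean(0); print("pan",mid,np.linalg.norm(np.diff(q,axis=0),axis=1))
d=(q[0]-q[3])+(q[1]-q[2]); e=(q[0]-q[1])+(q[3]-q[2]); yw=np.arctan2(d[1],d[0]); yw2=np.arctan2(-e[0],e[1]); print("yaw",np.degrees([yw,yw2]))
y=(yw+yw2)/2; Rz=np.array([[np.cos(y),-np.sin(y)],[np.sin(y),np.cos(y)]])
for i,k in enumerate([(-42,42),(-42,-42),(42,-42),(42,42)]): print("cell",i+1,mid[:2]+Rz@np.array(k)/1000)
for k in [(-86,86),(-86,-86),(86,-86),(86,86)]:
    w=mid[:2]+Rz@np.array(k)/1000
    for im,n in((big,"side"),(bt,"top")): draw(im,n,w,.002,.155,(0,0,255))
c=onz("top",T(476,326,4,195,160),.086); print("dial skirt",c)
b=onz("top",T(477,321,4,195,160),.112); print("bar",b)
for im,n in((big,"side"),(bt,"top")):
    draw(im,n,c,.030,.086,(0,0,255))
    for k in [(-25,6.5),(-25,-6.5),(25,-6.5),(25,6.5)]: draw(im,n,c[:2]+Rz@np.array(k)/1000,.001,.112,(0,255,0))
L=[big[290*4:375*4,305*4:405*4],big[145*4:250*4,290*4:390*4],bt[160*4:300*4,200*4:300*4]]
m=np.zeros((580,800,3),np.uint8); m[:340,:400]=L[0]; m[:420,400:]=L[1]
m[345:580,:400]=0; j=bt[185*4:243*4,375*4:435*4]; m[345:345+j.shape[0],:240]=j[:235]
j=bt[222*4:260*4,290*4:345*4]; m[425:425+152,400:620]=j
cv2.imwrite("pics/chk.png",m)
E
```

```text
jar [ 0.6254 -0.3095  0.09  ] 0.6978172669502328
jar [ 0.494  -0.2811  0.09  ] 0.5683576675159838
pan [0.5722 0.2141 0.155 ] [0.1769 0.1762 0.1779]
yaw [ -9.7508 -10.0434]
cell 1 [0.538  0.2627]
cell 2 [0.5236 0.1799]
cell 3 [0.6064 0.1655]
cell 4 [0.6208 0.2482]
dial skirt [0.5038 0.008  0.086 ]
bar [0.5048 0.0067 0.112 ]
```

View pics/chk.png

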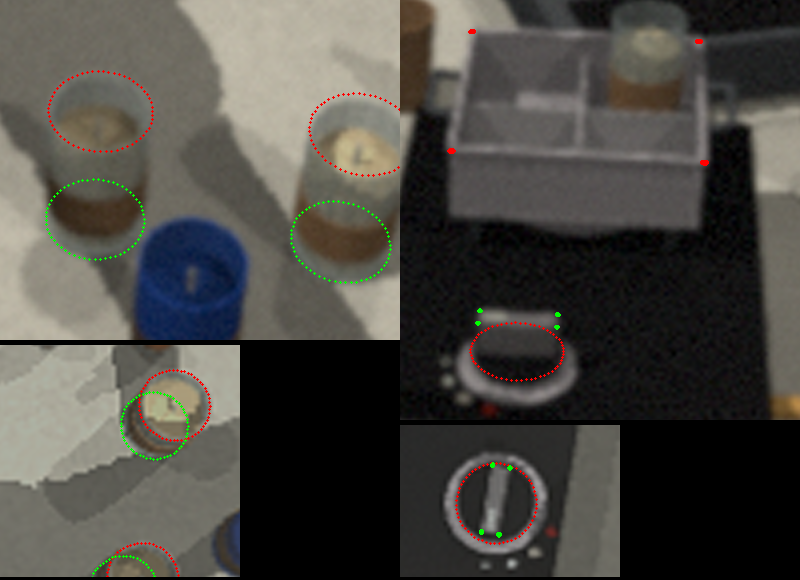

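The overlays agree to about 1–2 mm. The ring around the dial turns out to be at deck level, and the bar fits. The plan is jar A to cell 1 and jar B to cell 3, gripping high (TCP 78 mm above the jar base) so the fingers stay above the pan rim.

```bash
cat >> h.py <<'E'
def go(xyz,yaw=None):
    "shift (40 mm) and turn (5 deg) units to a tool-down pose with closing line along yaw (deg)"
    s=telemetry.read_state(); Q=R.from_quat(s["eef_rot"])
    y=Q.as_matrix()[:,1]; cur=np.degrees(np.arctan2(y[1],y[0]))
    a=np.radians((cur if yaw is None else yaw))
    T=R.from_matrix(np.c_[[-np.sin(a),np.cos(a),0],[np.cos(a),np.sin(a),0],[0,0,-1]])
    if T.as_matrix()[:,0]@np.cross(T.as_matrix()[:,1],T.as_matrix()[:,2])<0: raise 1
    print("yaw %.1f"%cur,"turn",np.round((Q.inv()*T).as_rotvec(degrees=True)/5,3),"shift",np.round(Q.inv().apply(np.array(xyz)-s["ee_pos"])/.04,3))
E
python3 - <<'E'
from h import *
go([.6254,-.3095,.2],-67.8)
go([.6254,-.3095,.078],-67.8)
print([onz("top",uv,z) for uv,z in(((440,233),.09),((413,181),.075),((387,179),.075))])
E
```

```text
yaw -67.8 turn [-0.014  0.001  0.005] shift [11.548 -2.54   0.236]
yaw -67.8 turn [-0.014  0.001  0.005] shift [11.548 -2.536  3.286]
[array([ 0.52304897, -0.37245129,  0.09      ]), array([ 0.68614227, -0.29824068,  0.075     ]), array([ 0.6930335 , -0.21835536,  0.075     ])]
```

drive_tool(
  series=[0,0,0,2,-0.4,0,1,0,0,0,11.55,-2.54,0.2,1,0,0,0,11.55,-2.54,0.2,1,0,0,0,11.55,-2.54,0.2,1,0,0,0,11.55,-2.54,0.2,1,0,0,0,11.55,-2.54,0.2,1,0,0,0,11.55,-2.54,0.2,1,0,0,0,11.55,-2.54,0.2,1,0,0,0,11.55,-2.54,0.2,1,0,0,0,11.55,-2.54,0.2,1],
)

```text
time: 0.93
ee_pos: [0.5805, -0.3406, 0.2027]
eef_rot: [0.981, 0.193, -0.0, -0.0]
ft_force: [-0.2, -0.5, 0.2]
width: 0.087
grip_force: 0.0
```

```bash
python3 - <<'E'
from h import *
s=telemetry.read_state(); print(s["time"],s["ee_pos"],s["joint_positions"])
go([.6254,-.3095,.2],-67.8)
E
```

```text
0.9333 [ 0.58045468 -0.34060096  0.20273174] [ 0.63819644  0.45487995 -0.24972115  1.31723871  0.11083403  1.38342476
 -0.79110597]
yaw -67.8 turn [-0.003  0.005  0.   ] shift [ 1.334 -0.295  0.068]
```

drive_tool(
  series=[0,0,0,0.9,-0.2,0.05,1,0,0,0,1.2,-0.28,0.05,1,0,0,0,1.2,-0.28,0.05,1,0,0,0,1.2,-0.28,0.05,1],
)

```text
time: 1.27
ee_pos: [0.6194, -0.313, 0.2003]
eef_rot: [0.981, 0.193, -0.001, -0.0]
ft_force: [-0.6, 0.6, -0.0]
width: 0.0871
grip_force: 0.0
```

```bash
python3 - <<'E'
from h import *
s=telemetry.read_state(); print(s["time"],s["ee_pos"],s["joint_positions"])
go([.6254,-.3095,.078],-67.8)
E
```

```text
1.2667 [ 0.61943599 -0.31302397  0.20029921] [ 0.57430826  0.50525387 -0.25800749  1.25155209  0.12574589  1.40149629
 -0.85574784]
yaw -67.7 turn [-0.009  0.012  0.019] shift [ 0.174 -0.023  3.057]
```

drive_tool(
  series=[0,0,0,0.17,-0.02,0.5,1,0,0,0,0.17,-0.02,1.3,1,0,0,0,0.17,-0.02,2.1,1,0,0,0,0.17,-0.02,2.7,1,0,0,0,0.17,-0.02,3.05,1,0,0,0,0.17,-0.02,3.05,1,0,0,0,0.17,-0.02,3.05,1],
)

```text
time: 1.85
ee_pos: [0.6248, -0.3114, 0.0797]
eef_rot: [0.981, 0.192, -0.0, 0.0]
ft_force: [0.4, 0.0, 1.0]
width: 0.0868
grip_force: 0.0
```

drive_tool(
  series=[0,0,0,0,0,0,0.1,0,0,0,0,0,0,0.1,0,0,0,0,0,0,0.1,0,0,0,0,0,0,0.1,0,0,0,0,0,0,0.1,0,0,0,0,0,0,0.1,0,0,0,0,0,0,0.1,0,0,0,0,0,0,0.1],
  grip_force=25,
)

```text
time: 2.52
ee_pos: [0.6255, -0.3102, 0.0791]
eef_rot: [0.981, 0.193, 0.0, 0.0]
ft_force: [-0.7, -0.5, 0.1]
width: 0.0495
grip_force: 0.0
```

```bash
python3 - <<'E'
from h import *
s=telemetry.read_state(); print(s["width"],s["grip_force"])
t=camera("top")[:,:,::-1]; d=camera("side")[:,:,::-1]
m=np.zeros((600,800,3),np.uint8)
m[:400,:400]=cv2.resize(t[160:260,370:470],None,fx=4,fy=4,interpolation=cv2.INTER_CUBIC)
m[:560,400:]=cv2.resize(d[230:370,330:430],None,fx=4,fy=4,interpolation=cv2.INTER_CUBIC)
cv2.imwrite("pics/grasp.png",m)
E
```

```text
0.049545037725327916 0.0
```

View pics/grasp.png

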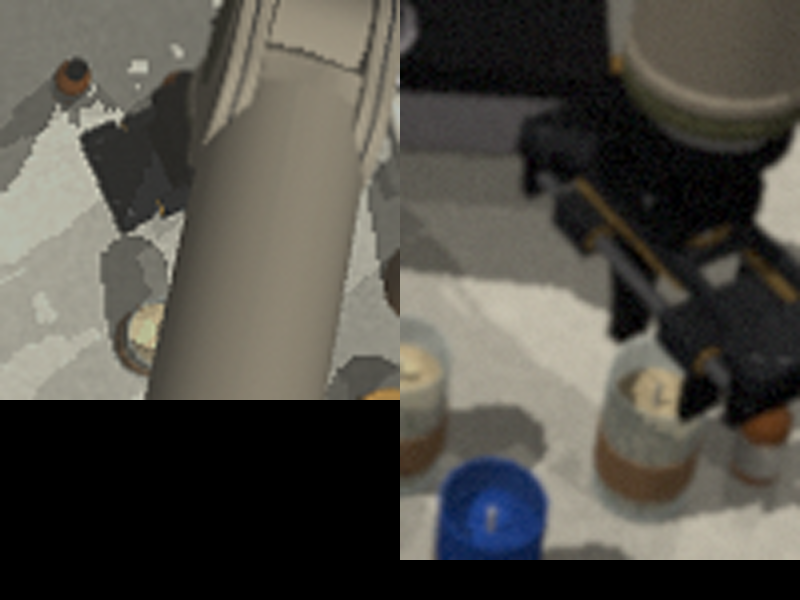

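The side view shows the fingers at the jar's right and far side instead of on its centre line. I'll compare this with where the tips should project.

```bash
python3 - <<'E'
from h import *
s=telemetry.read_state(); M=R.from_quat(s["eef_rot"]).as_matrix(); p=s["ee_pos"]
for n,(ox,oy,kx) in {"side":(330,230,400),"top":(370,160,0)}.items():
    for nm,l in (("tcp",[0,0,0]),("tip+",[0,.025,.022]),("tip-",[0,-.025,.022]),("jar top",None),("jar base",None)):
        P=p+M@np.array(l) if l else [.6254,-.3095,.09 if "top" in nm else 0]
        q=proj(n,P)[0]; print(n,nm,np.round((q-[ox,oy]+.5)*4-.5+[kx,0]))
E
```

```text
side tcp [659. 388.]
side tip+ [683. 449.]
side tip- [626. 382.]
side jar top [662. 373.]
side jar base [640. 481.]
top tcp [193. 162.]
top tip+ [217. 155.]
top tip- [158. 180.]
top jar top [194. 160.]
top jar base [174. 180.]
```

```bash
python3 - <<'E'
from h import *
s=telemetry.read_state(); M=R.from_quat(s["eef_rot"]).as_matrix(); p=s["ee_pos"]
print(s["joint_positions"], s["width"])
for z in (-.048,-.07,-.1):
  for n,(ox,oy,kx) in {"side":(330,230,400),"top":(370,160,0)}.items():
    for l in ([.0375,-.095,z],[-.0375,-.095,z]):
        q=proj(n,p+M@np.array(l))[0]; print(n,l,np.round((q-[ox,oy]+.5)*4-.5+[kx,0]))
E
```

```text
[ 0.56880058  0.59353211 -0.25306048  1.3796858   0.15157306  1.18734053
 -0.88246451] 0.04884181280731194
side [0.0375, -0.095, -0.048] [623. 184.]
side [-0.0375, -0.095, -0.048] [506. 230.]
top [0.0375, -0.095, -0.048] [ 67. 154.]
top [-0.0375, -0.095, -0.048] [108. 247.]
side [0.0375, -0.095, -0.07] [627. 154.]
side [-0.0375, -0.095, -0.07] [509. 200.]
top [0.0375, -0.095, -0.07] [ 70. 148.]
top [-0.0375, -0.095, -0.07] [112. 243.]
side [0.0375, -0.095, -0.1] [634. 112.]
side [-0.0375, -0.095, -0.1] [513. 158.]
top [0.0375, -0.095, -0.1] [ 75. 140.]
top [-0.0375, -0.095, -0.1] [118. 237.]
```

```bash
python3 - <<'E'
from h import *
s=telemetry.read_state(); M=R.from_quat(s["eef_rot"]).as_matrix(); p=s["ee_pos"]
print("expected tip+",p+M@[0,.025,.022],"tip-",p+M@[0,-.025,.022])
for u,v in((690,415),(628,340)):
  for z in(.057,.08,.09,.1): print(u,v,onz("side",((u-400+.5)/4-.5+330,(v+.5)/4-.5+230),z))
print("jar bottom front", onz("side",((645-400+.5)/4-.5+330,(516+.5)/4-.5+230),0))
print(get_calibration("side")["xyz"],get_calibration("side")["rotation"])
# wider check of start picture: tip/body points
for n in("side","top"):
  M0=R.from_quat([.98125,.192736,-.00014,-.0006]).as_matrix(); p0=np.array([.23623,-.57827,.20935])
  print(n,np.round(proj(n,[p0+M0@np.array(l) for l in([.0375,-.095,-.048],[-.0375,-.095,-.048],[.0375,.095,-.048],[-.0375,.095,-.048],[0,-.05,.022],[0,.05,.022])])))
E
```

```text
expected tip+ [ 0.6348894  -0.33329028  0.05706391] tip- [ 0.61598181 -0.2870031   0.05706511]
690 415 [ 0.64444468 -0.31191783  0.057     ]
690 415 [ 0.63650821 -0.32961866  0.08      ]
690 415 [ 0.63305757 -0.33731467  0.09      ]
690 415 [ 0.62960693 -0.34501068  0.1       ]
628 340 [ 0.62370569 -0.25792269  0.057     ]
628 340 [ 0.61642517 -0.27733132  0.08      ]
628 340 [ 0.61325972 -0.28576985  0.09      ]
628 340 [ 0.61009428 -0.29420838  0.1       ]
jar bottom front [ 0.62258471 -0.33229497  0.        ]
[ 0.39351917 -0.87156035  0.78418528] [ 0.43370067 -0.02783505 -0.04458797  0.89952257]
side [[173. 356.]
 [120. 376.]
 [216. 477.]
 [151. 508.]
 [165. 418.]
 [185. 481.]]
top [[495. 333.]
 [506. 358.]
 [557. 304.]
 [567. 329.]
 [506. 337.]
 [537. 322.]]
```

```bash
python3 - <<'E'
from h import *
d=camera("side")[:,:,::-1]; s0=cv2.imread("pics/side0.png")
m=np.zeros((600,800,3),np.uint8)
m[:480,:400]=cv2.resize(s0[360:480,100:200],None,fx=4,fy=4,interpolation=cv2.INTER_CUBIC)
m[:560,400:]=cv2.resize(d[250:390,350:450],None,fx=4,fy=4,interpolation=cv2.INTER_CUBIC)
m=np.clip(m.astype(float)*2.2,0,255).astype(np.uint8)
cv2.imwrite("pics/grasp2.png",m); print(telemetry.read_state()["width"])
E
```

```text
0.048412390188921725
```

View pics/grasp2.png

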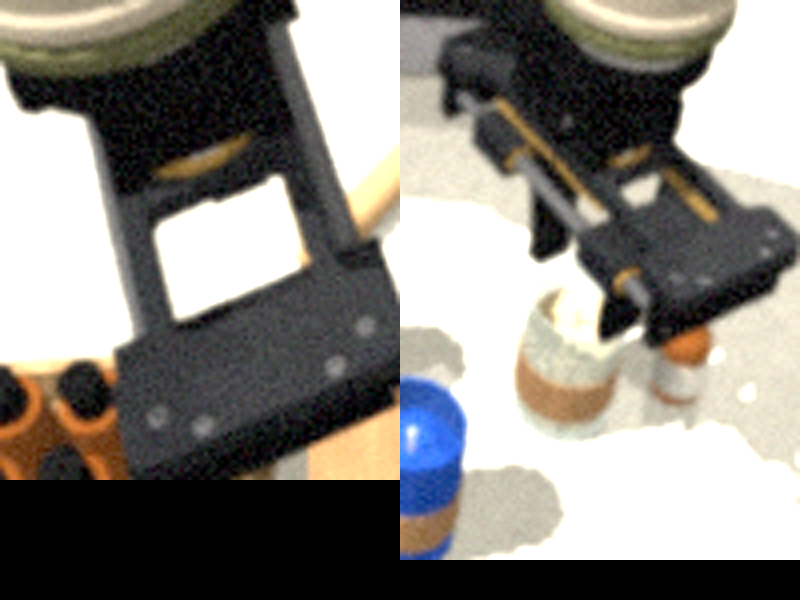

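Both views put the tips about 25–30 mm higher than the model says, so the fingers are probably above the rim, which fits the closing to 48 mm with zero force. Opening and going 25 mm lower is safe whichever explanation is right.

drive_tool(
  series=[0,0,0,0,0,-0.2,1,0,0,0,0,0,-0.2,1,0,0,0,0,0,-0.2,1,0,0,0,0,0,-0.2,1,0,0,0,0,0,-0.2,1,0,0,0,0,0,-0.2,1,0,0,0,0,0,0.2,1,0,0,0,0,0,0.5,1,0,0,0,0,0,0.6,1,0,0,0,0,0,0.6,1],
)

```text
time: 3.5
ee_pos: [0.6243, -0.3097, 0.0531]
eef_rot: [0.981, 0.193, -0.001, -0.001]
ft_force: [-0.2, -0.1, -1.5]
width: 0.0866
grip_force: 0.0
```

drive_tool(
  series=[0,0,0,0,0,0,0.1,0,0,0,0,0,0,0.1,0,0,0,0,0,0,0.1,0,0,0,0,0,0,0.1,0,0,0,0,0,0,0.1,0,0,0,0,0,0,0.1,0,0,0,0,0,0,0.1,0,0,0,0,0,0,0.1],
)

```text
time: 4.17
ee_pos: [0.6256, -0.3105, 0.0554]
eef_rot: [0.981, 0.193, 0.0, 0.0]
ft_force: [1.1, -0.6, 1.5]
width: 0.0536
grip_force: 24.9
```

The grip holds at 53.6 mm and 24.9 N. The real fingers do sit higher than reported, so I'll work relative to this reading, where z=0.0554 means the jar base is on the surface. Next I lift.

drive_tool(
  series=[0,0,0,0,0,-0.1,0.1,0,0,0,0,0,-0.4,0.1,0,0,0,0,0,-1.0,0.1,0,0,0,0,0,-1.8,0.1,0,0,0,0,0,-2.6,0.1,0,0,0,0,0,-3.4,0.1,0,0,0,0,0,-4.2,0.1,0,0,0,0,0,-4.9,0.1,0,0,0,0,0,-5.2,0.1,0,0,0,0,0,-5.2,0.1],
  grip_force=30,
)

```text
time: 5.0
ee_pos: [0.6266, -0.3104, 0.2671]
eef_rot: [0.981, 0.193, 0.002, 0.002]
ft_force: [0.3, -0.6, -2.3]
width: 0.0534
grip_force: 29.9
```

```bash
python3 - <<'E'
from h import *
s=telemetry.read_state(); print(s["time"],s["ee_pos"],s["joint_positions"],s["width"],s["grip_force"],s["ft_force"])
d=camera("side")[:,:,::-1]; t=camera("top")[:,:,::-1]
cv2.imwrite("pics/l_s.png",d); cv2.imwrite("pics/l_t.png",t)
m=np.zeros((600,800,3),np.uint8)
m[:600,:480]=cv2.resize(d[200:350,330:450],None,fx=4,fy=4,interpolation=cv2.INTER_CUBIC)
m[:400,480:]=cv2.resize(t[150:250,380:460],None,fx=4,fy=4,interpolation=cv2.INTER_CUBIC)
m=np.clip(m.astype(float)*1.7,0,255).astype(np.uint8)
cv2.imwrite("pics/lift.png",m)
go([.538,.2627,.26],-67.8)
E
```

```text
5.0 [ 0.62658467 -0.3103503   0.26710451] [ 0.55826647  0.49240485 -0.25805429  1.13175617  0.12139389  1.52592986
 -0.85791906] 0.05337362337719596 29.930664013372734 [ 0.31612588 -0.55705215 -2.29096324]
yaw -67.8 turn [-0.01   0.011  0.006] shift [  3.4   -14.076   0.054]
```

View pics/lift.png

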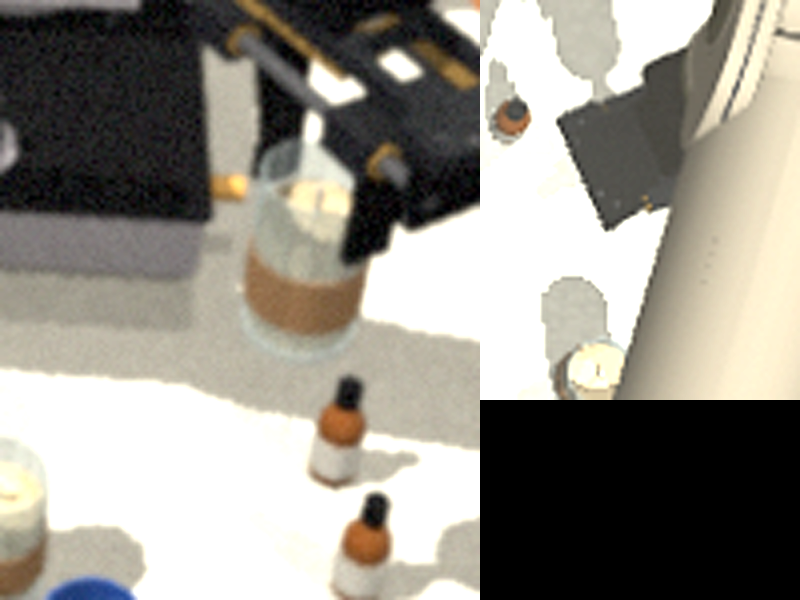

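The jar is lifted upright, with its base at columns 242–363 and its lower edge at row 357 in the crop. I'll check the reported TCP against the jar position numerically.

```bash
python3 - <<'E'
from h import *
a=np.linspace(0,2*np.pi,180)
for x,y,z in((.6266,-.3104,.2117),(.6306,-.3104,.2117),(.6266,-.3064,.2117),(.6266,-.3104,.2157)):
    q=(proj("side",np.c_[x+.027*np.cos(a),y+.027*np.sin(a),a*0+z])-[330,200]+.5)*4-.5
    print(x,y,z,q.min(0).round(),q.max(0).round())
E
```

```text
0.6266 -0.3104 0.2117 [240. 285.] [356. 366.]
0.6306 -0.3104 0.2117 [248. 284.] [364. 366.]
0.6266 -0.3064 0.2117 [238. 279.] [354. 360.]
0.6266 -0.3104 0.2157 [241. 279.] [358. 360.]
```

drive_tool(
  series=[0,0,0,0.1,-0.3,0,0.1,0,0,0,0.22,-0.9,0,0.1,0,0,0,0.41,-1.7,0,0.1,0,0,0,0.6,-2.5,0,0.1,0,0,0,0.8,-3.3,0,0.1,0,0,0,1.0,-4.1,0,0.1,0,0,0,1.18,-4.9,0,0.1,0,0,0,1.38,-5.7,0,0.1,0,0,0,1.57,-6.5,0,0.1,0,0,0,1.76,-7.3,0,0.1],
)

```text
time: 5.93
ee_pos: [0.5783, -0.0108, 0.261]
eef_rot: [0.981, 0.193, -0.002, -0.0]
ft_force: [0.9, -0.2, -2.4]
width: 0.0535
grip_force: 29.9
```

drive_tool(
  series=[0,0,0,0.2,-0.8,0,0.1,0,0,0,0.4,-1.6,0,0.1,0,0,0,0.6,-2.4,0,0.1,0,0,0,0.77,-3.2,0,0.1,0,0,0,0.96,-4.0,0,0.1,0,0,0,1.1,-4.7,0,0.1,0,0,0,1.3,-5.4,0,0.1,0,0,0,1.45,-6.0,0,0.1,0,0,0,1.55,-6.4,0,0.1,0,0,0,1.55,-6.4,0,0.1],
)

```text
time: 6.77
ee_pos: [0.5373, 0.2523, 0.261]
eef_rot: [0.981, 0.196, -0.002, -0.001]
ft_force: [-0.9, 1.1, -2.3]
width: 0.0531
grip_force: 29.9
```

```bash
python3 - <<'E'
from h import *
s=telemetry.read_state(); print(s["time"],s["ee_pos"],s["joint_positions"],s["width"],s["grip_force"],s["ft_force"])
go([.537,.261,.2],-67.8)
E
```

```text
6.7667 [0.537306   0.25232608 0.26096276] [-0.05910646  0.29439134 -0.5685415   1.44178392  0.15503626  1.45368361
 -1.80250933] 0.053063717922615286 29.926161768380553 [-0.87440951  1.14509017 -2.26443526]
yaw -67.4 turn [-0.026  0.036  0.085] shift [ 0.081 -0.2    1.524]
```

drive_tool(
  series=[0,0,0.08,0.04,-0.1,0,0.1,0,0,0.08,0.04,-0.1,0,0.1,0,0,0.08,0.04,-0.1,0,0.1,0,0,0.08,0.04,-0.1,0,0.1],
)

```text
time: 7.1
ee_pos: [0.5409, 0.2505, 0.2626]
eef_rot: [0.982, 0.189, -0.0, 0.0]
ft_force: [0.4, -0.2, -2.6]
width: 0.0534
grip_force: 29.9
```

```bash
python3 - <<'E'
from h import *
s=telemetry.read_state(); print(s["time"],s["ee_pos"],s["ft_force"])
go([.537,.261,.163],-67.8)
E
```

```text
7.1 [0.54086282 0.2505111  0.26263734] [ 0.43332903 -0.21417069 -2.57510679]
yaw -68.3 turn [ 0.006  0.008 -0.092] shift [ 0.009 -0.281  2.491]
```

drive_tool(
  series=[0,0,0,0,-0.28,0,0.1,0,0,0,0,-0.28,0.3,0.1,0,0,0,0,-0.28,0.8,0.1,0,0,0,0,-0.28,1.3,0.1,0,0,0,0,-0.28,1.8,0.1,0,0,0,0,-0.28,2.2,0.1,0,0,0,0,-0.28,2.4,0.1,0,0,0,0,-0.28,2.4,0.1,0,0,0,0,-0.28,2.4,0.1],
)

```text
time: 7.85
ee_pos: [0.5365, 0.2621, 0.1671]
eef_rot: [0.982, 0.189, -0.0, -0.0]
ft_force: [0.3, 0.4, -1.8]
width: 0.0536
grip_force: 29.9
```

```bash
python3 - <<'E'
from h import *
s=telemetry.read_state(); print(s["time"],s["ee_pos"],s["ft_force"])
go([.537,.261,.159],-67.8)
E
```

```text
7.85 [0.53647487 0.26207851 0.16712054] [ 0.34983846  0.40145312 -1.83935617]
yaw -68.2 turn [-0.001  0.002 -0.074] shift [0.002 0.03  0.203]
```

drive_tool(
  series=[0,0,0,0,0.03,0.05,0.1,0,0,0,0,0.03,0.1,0.1,0,0,0,0,0.03,0.14,0.1,0,0,0,0,0.03,0.17,0.1,0,0,0,0,0.03,0.17,0.1],
)

```text
time: 8.27
ee_pos: [0.537, 0.2608, 0.1603]
eef_rot: [0.982, 0.189, 0.0, 0.0]
ft_force: [-1.2, -0.2, -2.7]
width: 0.0535
grip_force: 29.9
```

drive_tool(
  series=[0,0,0,0,0,0.03,0.1,0,0,0,0,0,0.05,0.1,0,0,0,0,0,0.05,0.1],
)

```text
time: 8.52
ee_pos: [0.5376, 0.261, 0.1593]
eef_rot: [0.982, 0.189, 0.001, -0.0]
ft_force: [-0.9, -1.2, 5.2]
width: 0.0538
grip_force: 29.9
```

Contact came at z=0.159 as predicted. I release and lift.

drive_tool(
  series=[0,0,0,0,0,0,0.7,0,0,0,0,0,0,0.7,0,0,0,0,0,0,0.7,0,0,0,0,0,0,0.7,0,0,0,0,0,0,0.7,0,0,0,0,0,-0.5,0.7,0,0,0,0,0,-1.2,0.7,0,0,0,0,0,-2,0.7,0,0,0,0,0,-2.6,0.7,0,0,0,0,0,-2.6,0.7],
)

```text
time: 9.35
ee_pos: [0.5386, 0.2621, 0.2678]
eef_rot: [0.982, 0.189, 0.004, -0.001]
ft_force: [-1.0, 0.4, -0.0]
width: 0.074
grip_force: 0.0
```

```bash
python3 - <<'E'
from h import *
s=telemetry.read_state(); print(s["time"],s["ee_pos"],s["width"],s["grip_force"],s["ft_force"])
go([.4940,-.2811,.26],-60)
E
```

```text
9.35 [0.53862499 0.26213333 0.2678435 ] 0.07401749965601634 0.0 [-0.99793182  0.43032386 -0.0037627 ]
yaw -68.2 turn [ 0.    -0.088 -1.636] shift [-6.085 12.193  0.143]
```

drive_tool(
  series=[0,0,-0.4,-0.25,0.5,0,1,0,0,-1,-0.7,1.4,0,1,0,0,-2,-1.1,2.3,0,1,0,0,-3,-1.55,3.2,0,1,0,0,-4,-2.0,4.1,0,1,0,0,-4.6,-2.45,5.0,0,1,0,0,-4.6,-2.9,5.9,0,1,0,0,-4.6,-3.35,6.8,0.2,1,0,0,-4.6,-3.8,7.7,0.4,1,0,0,-4.6,-4.25,8.6,0.6,1],
)

```text
time: 10.18
ee_pos: [0.5065, -0.1237, 0.2379]
eef_rot: [0.924, 0.381, 0.0, 0.0]
ft_force: [1.0, -0.3, -0.2]
width: 0.0868
grip_force: 0.0
```

```bash
python3 - <<'E'
from h import *
s=telemetry.read_state(); print(s["time"],s["ee_pos"],s["joint_positions"])
go([.4940,-.2811,.18],-45)
E
```

```text
10.1833 [ 0.50647598 -0.12368245  0.23790334] [ 0.4723305   0.10874342 -0.34454708  1.67615213  0.03786209  1.36262506
 -0.66665527]
yaw -45.2 turn [ 0.008 -0.001 -0.036] shift [-2.995  2.571  1.449]
```

drive_tool(
  series=[0,0,0,-0.6,0.5,0.3,1,0,0,0,-1.2,1.0,0.6,1,0,0,0,-1.8,1.5,0.9,1,0,0,0,-2.3,1.9,1.2,1,0,0,0,-2.5,2.1,1.4,1,0,0,0,-2.5,2.1,1.4,1,0,0,0,-2.5,2.1,1.4,1,0,0,0,-2.5,2.1,1.4,1],
)

```text
time: 10.85
ee_pos: [0.4962, -0.25, 0.1828]
eef_rot: [0.924, 0.382, 0.0, -0.0]
ft_force: [0.1, -0.3, -0.8]
width: 0.0866
grip_force: 0.0
```

```bash
python3 - <<'E'
from h import *
s=telemetry.read_state(); print(s["time"],s["ee_pos"])
go([.4940,-.2811,.0554],-45)
E
```

```text
10.85 [ 0.4962101  -0.25001261  0.18281805]
yaw -45.1 turn [ 0.003 -0.01  -0.011] shift [-0.591  0.51   3.185]
```

drive_tool(
  series=[0,0,0,-0.58,0.5,0,1,0,0,0,-0.58,0.5,0.2,1,0,0,0,-0.58,0.5,0.8,1,0,0,0,-0.58,0.5,1.5,1,0,0,0,-0.58,0.5,2.2,1,0,0,0,-0.58,0.5,2.8,1,0,0,0,-0.58,0.5,3.15,1,0,0,0,-0.58,0.5,3.15,1,0,0,0,-0.58,0.5,3.15,1],
)

```text
time: 11.6
ee_pos: [0.4937, -0.281, 0.0568]
eef_rot: [0.924, 0.382, 0.0, -0.0]
ft_force: [0.7, 0.0, 0.8]
width: 0.0867
grip_force: 0.0
```

drive_tool(
  series=[0,0,0,0,0,0,0.1,0,0,0,0,0,0,0.1,0,0,0,0,0,0,0.1,0,0,0,0,0,0,0.1,0,0,0,0,0,0,0.1,0,0,0,0,0,0,0.1,0,0,0,0,0,0,0.1,0,0,0,0,0,0,0.1],
  grip_force=25,
)

```text
time: 12.27
ee_pos: [0.4933, -0.2826, 0.0566]
eef_rot: [0.925, 0.381, 0.0, 0.0]
ft_force: [1.0, -0.9, 2.8]
width: 0.0534
grip_force: 25.0
```

drive_tool(
  series=[0,0,0,0,0,-0.1,0.1,0,0,0,0,0,-0.4,0.1,0,0,0,0,0,-1.0,0.1,0,0,0,0,0,-1.8,0.1,0,0,0,0,0,-2.6,0.1,0,0,0,0,0,-3.4,0.1,0,0,0,0,0,-4.2,0.1,0,0,0,0,0,-4.9,0.1,0,0,0,0,0,-5.2,0.1,0,0,0,0,0,-5.2,0.1],
  grip_force=30,
)

```text
time: 13.1
ee_pos: [0.494, -0.2827, 0.2676]
eef_rot: [0.924, 0.381, 0.002, 0.002]
ft_force: [-0.1, -0.8, -3.7]
width: 0.0534
grip_force: 30.0
```

```bash
python3 - <<'E'
from h import *
s=telemetry.read_state(); print(s["time"],s["ee_pos"],s["ft_force"],s["width"])
go([.6064,.1655,.265],-45)
E
```

```text
13.1 [ 0.49400053 -0.28268443  0.26757703] [-0.0681196  -0.80267905 -3.66966122] 0.053397299237275965
yaw -45.2 turn [ 0.054 -0.016 -0.035] shift [ 9.892 -5.966  0.05 ]
```

drive_tool(
  series=[0,0,0,0.3,-0.18,0,0.1,0,0,0,0.85,-0.5,0,0.1,0,0,0,1.5,-0.9,0,0.1,0,0,0,2.2,-1.3,0,0.1,0,0,0,2.9,-1.75,0,0.1,0,0,0,3.6,-2.2,0,0.1,0,0,0,4.3,-2.6,0,0.1,0,0,0,5.0,-3.0,0,0.1,0,0,0,5.7,-3.45,0,0.1,0,0,0,6.4,-3.9,0,0.1],
)

```text
time: 13.93
ee_pos: [0.5635, 0.0111, 0.2617]
eef_rot: [0.924, 0.381, -0.002, -0.001]
ft_force: [0.4, -1.1, -3.2]
width: 0.0537
grip_force: 30.0
```

drive_tool(
  series=[0,0,0,0.7,-0.4,0,0.1,0,0,0,1.4,-0.8,0,0.1,0,0,0,2.0,-1.2,0,0.1,0,0,0,2.6,-1.6,0,0.1,0,0,0,3.0,-1.8,0,0.1,0,0,0,3.2,-1.95,0,0.1,0,0,0,3.2,-1.95,0,0.1,0,0,0,3.2,-1.95,0,0.1,0,0,0,3.2,-1.95,0,0.1],
)

```text
time: 14.68
ee_pos: [0.6003, 0.1524, 0.2636]
eef_rot: [0.925, 0.38, -0.001, 0.0]
ft_force: [0.7, -0.5, -3.2]
width: 0.0536
grip_force: 30.0
```

```bash
python3 - <<'E'
from h import *
s=telemetry.read_state(); print(s["time"],s["ee_pos"],s["ft_force"],s["width"])
go([.6055,.164,.165],-45)
d=camera("side")[:,:,::-1]; t=camera("top")[:,:,::-1]
m=np.zeros((480,800,3),np.uint8)
m[:480,:400]=cv2.resize(d[130:250,290:390],None,fx=4,fy=4,interpolation=cv2.INTER_CUBIC)
m[:400,400:]=cv2.resize(t[165:265,200:300],None,fx=4,fy=4,interpolation=cv2.INTER_CUBIC)
cv2.imwrite("pics/over3.png",np.clip(m*1.5,0,255).astype(np.uint8))
E
```

```text
14.6833 [0.60028289 0.15244741 0.26358189] [ 0.74356805 -0.45590381 -3.23850593] 0.05360213155224579
yaw -45.3 turn [ 0.004  0.018 -0.058] shift [ 0.3   -0.114  2.464]
```

View pics/over3.png

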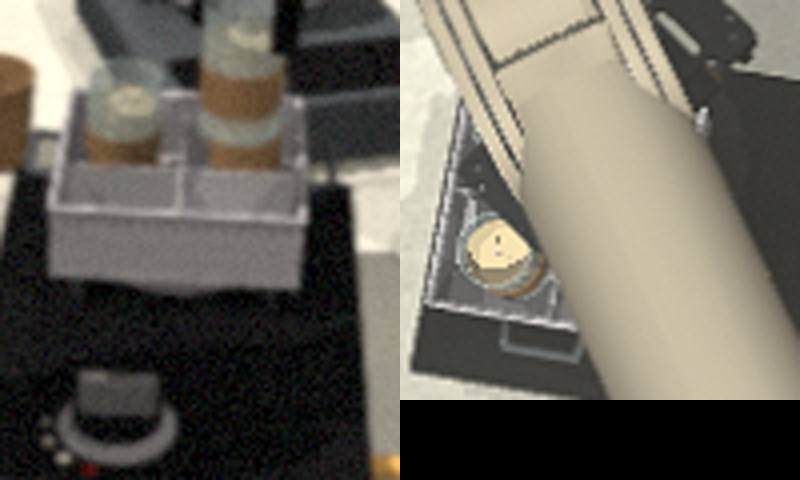

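The first jar stands upright in cell 1 at crop (125,110), jar_3 is undisturbed behind, and the second jar hangs over the +x side at crop (243,70). I lower it into cell 3.

drive_tool(
  series=[0,0,0,0.28,-0.1,0,0.1,0,0,0,0.28,-0.1,0.3,0.1,0,0,0,0.28,-0.1,0.8,0.1,0,0,0,0.28,-0.1,1.3,0.1,0,0,0,0.28,-0.1,1.8,0.1,0,0,0,0.28,-0.1,2.2,0.1,0,0,0,0.28,-0.1,2.4,0.1,0,0,0,0.28,-0.1,2.4,0.1,0,0,0,0.28,-0.1,2.4,0.1],
)

```text
time: 15.53
ee_pos: [0.6055, 0.1651, 0.1683]
eef_rot: [0.924, 0.381, -0.0, -0.0]
ft_force: [0.6, -0.1, -2.2]
width: 0.0532
grip_force: 30.0
```

```bash
python3 - <<'E'
from h import *
s=telemetry.read_state(); print(s["time"],s["ee_pos"],s["ft_force"])
go([.6055,.164,.1606],-45)
E
```

```text
15.5333 [0.60553493 0.165052   0.16832086] [ 0.63208786 -0.11693535 -2.19290482]
yaw -45.2 turn [-0.002  0.002 -0.036] shift [-0.019  0.018  0.193]
```

drive_tool(
  series=[0,0,0,0,0,0.05,0.1,0,0,0,0,0,0.1,0.1,0,0,0,0,0,0.15,0.1,0,0,0,0,0,0.19,0.1,0,0,0,0,0,0.19,0.1],
)

```text
time: 15.95
ee_pos: [0.6057, 0.1651, 0.1608]
eef_rot: [0.924, 0.381, 0.0, 0.0]
ft_force: [0.3, 0.1, -3.7]
width: 0.0534
grip_force: 30.0
```

drive_tool(
  series=[0,0,0,0,0,0.03,0.1,0,0,0,0,0,0.06,0.1,0,0,0,0,0,0.06,0.1],
)

```text
time: 16.2
ee_pos: [0.6062, 0.1654, 0.1606]
eef_rot: [0.924, 0.381, 0.001, 0.0]
ft_force: [-4.1, 0.1, 11.0]
width: 0.0535
grip_force: 30.0
```

drive_tool(
  series=[0,0,0,0,0,-0.02,0.7,0,0,0,0,0,-0.02,0.7,0,0,0,0,0,-0.02,0.7,0,0,0,0,0,-0.02,0.7,0,0,0,0,0,-0.02,0.7,0,0,0,0,0,-0.5,0.7,0,0,0,0,0,-1.2,0.7,0,0,0,0,0,-2,0.7,0,0,0,0,0,-2.6,0.7,0,0,0,0,0,-2.6,0.7],
)

```text
time: 17.03
ee_pos: [0.6073, 0.166, 0.268]
eef_rot: [0.924, 0.381, 0.004, 0.0]
ft_force: [0.7, 0.9, 1.1]
width: 0.0738
grip_force: 0.0
```

```bash
python3 - <<'E'
from h import *
s=telemetry.read_state(); print(s["time"],s["ee_pos"],s["width"],s["ft_force"],s["joint_positions"])
go([.5043,.0073,.25],-100)
E
```

```text
17.0333 [0.60732105 0.16600362 0.26798692] 0.07381717138845109 [0.65512708 0.90454359 1.13292981] [ 0.04273755  0.35825978 -0.51117937  1.34212754  0.17432596  1.47745463
 -1.24463341]
yaw -45.2 turn [ 1.0000e-03 -9.3000e-02  1.0963e+01] shift [-4.626  0.998  0.422]
```

drive_tool(
  series=[0,0,1,-0.5,0.1,0,0.2,0,0,2.4,-1.1,0.2,0,0.2,0,0,3.8,-1.8,0.35,0,0.2,0,0,5.2,-2.5,0.5,0,0.2,0,0,6.6,-3.2,0.7,0.2,0.2,0,0,8,-3.9,0.85,0.6,0.2,0,0,9.4,-4.5,1,1,0.2,0,0,11,-4.6,1,1.2,0.2,0,0,11,-4.6,1,1.2,0.2,0,0,11,-4.6,1,1.2,0.2],
)

```text
time: 17.87
ee_pos: [0.5032, 0.0073, 0.2142]
eef_rot: [0.996, -0.087, -0.0, -0.0]
ft_force: [0.3, 0.7, 0.1]
width: 0.0524
grip_force: 0.0
```

drive_tool(
  series=[0,0,0,0,0,0,0.2,0,0,0,0,0,0,0.2,0,0,0,0,0,0,0.2],
)

```text
time: 18.12
ee_pos: [0.5038, 0.0078, 0.2147]
eef_rot: [0.996, -0.087, 0.0, -0.0]
ft_force: [0.4, 0.4, 0.7]
width: 0.0521
grip_force: 0.0
```

```bash
python3 - <<'E'
from h import *
s=telemetry.read_state(); print(s["time"],s["ee_pos"],s["width"],s["ft_force"],s["joint_positions"])
go([.5043,.0073,.13],-100)
E
```

```text
18.1167 [0.50382062 0.00784377 0.21474162] 0.052122121230719645 [0.37278162 0.371723   0.68821659] [ 0.23151497  0.08234258 -0.35438965  1.75262832  0.02936073  1.31099642
 -1.87445842]
yaw -100.0 turn [-0.005 -0.009  0.002] shift [0.013 0.012 2.119]
```

drive_tool(
  series=[0,0,0,0,0,0.2,-0.4,0,0,0,0,0,0.6,-0.4,0,0,0,0,0,1.2,-0.4,0,0,0,0,0,1.8,-0.4,0,0,0,0,0,2.2,-0.4,0,0,0,0,0,2.4,-0.4,0,0,0,0,0,2.5,-0.4,0,0,0,0,0,2.5,-0.4,0,0,0,0,0,2.5,-0.4],
)

```text
time: 18.87
ee_pos: [0.5038, 0.0071, 0.1151]
eef_rot: [0.996, -0.089, 0.001, -0.0]
ft_force: [0.1, -0.5, 0.7]
width: 0.0262
grip_force: 0.0
```

drive_tool(
  series=[0,0,0,0,0,0.06,-0.4,0,0,0,0,0,0.12,-0.4,0,0,0,0,0,0.18,-0.4,0,0,0,0,0,0.18,-0.4],
)

```text
time: 19.2
ee_pos: [0.5031, 0.0069, 0.1068]
eef_rot: [0.996, -0.089, -0.0, 0.0]
ft_force: [0.4, 0.3, 0.7]
width: 0.0264
grip_force: 0.0
```

drive_tool(
  series=[0,0,0,0,0,0.06,-0.4,0,0,0,0,0,0.12,-0.4,0,0,0,0,0,0.18,-0.4,0,0,0,0,0,0.18,-0.4],
)

```text
time: 19.53
ee_pos: [0.5029, 0.0069, 0.0993]
eef_rot: [0.996, -0.089, -0.0, 0.0]
ft_force: [-0.6, 0.1, 0.7]
width: 0.0262
grip_force: 0.0
```

drive_tool(
  series=[0,0,0,0,0,0.06,-0.4,0,0,0,0,0,0.12,-0.4,0,0,0,0,0,0.18,-0.4,0,0,0,0,0,0.24,-0.4,0,0,0,0,0,0.24,-0.4],
)

```text
time: 19.95
ee_pos: [0.5029, 0.007, 0.0897]
eef_rot: [0.996, -0.089, -0.0, 0.0]
ft_force: [0.2, -0.1, -0.6]
width: 0.026
grip_force: 0.0
```

drive_tool(
  series=[0,0,0,0,0,0.05,-0.4,0,0,0,0,0,0.1,-0.4,0,0,0,0,0,0.1,-0.4],
)

```text
time: 20.2
ee_pos: [0.503, 0.007, 0.0859]
eef_rot: [0.996, -0.089, -0.0, 0.0]
ft_force: [-0.9, -0.4, 0.4]
width: 0.0261
grip_force: 0.0
```

drive_tool(
  series=[0,0,0,0,0,0.05,-0.4,0,0,0,0,0,0.1,-0.4,0,0,0,0,0,0.1,-0.4],
)

```text
time: 20.45
ee_pos: [0.503, 0.0069, 0.0819]
eef_rot: [0.996, -0.089, -0.0, 0.0]
ft_force: [0.6, 0.3, 0.0]
width: 0.0264
grip_force: 0.0
```

drive_tool(
  series=[0,0,0,0,0,0.05,-0.4,0,0,0,0,0,0.08,-0.4,0,0,0,0,0,0.08,-0.4],
)

```text
time: 20.7
ee_pos: [0.5031, 0.007, 0.0788]
eef_rot: [0.996, -0.089, -0.0, 0.0]
ft_force: [-0.7, 0.7, -0.1]
width: 0.0258
grip_force: 0.0
```

drive_tool(
  series=[0,0,0,0,0,0.05,-0.4,0,0,0,0,0,0.08,-0.4,0,0,0,0,0,0.08,-0.4],
)

```text
time: 20.95
ee_pos: [0.5031, 0.0069, 0.0756]
eef_rot: [0.996, -0.089, -0.0, 0.0]
ft_force: [0.5, -0.8, -1.1]
width: 0.0262
grip_force: 0.0
```

drive_tool(
  series=[0,0,0,0,0,0.05,-0.4,0,0,0,0,0,0.08,-0.4,0,0,0,0,0,0.08,-0.4],
)

```text
time: 21.2
ee_pos: [0.5034, 0.007, 0.0726]
eef_rot: [0.996, -0.089, 0.0, 0.0]
ft_force: [0.2, -0.9, 1.9]
width: 0.0261
grip_force: 0.9
```

drive_tool(
  series=[0,0,0,0,0,0.05,-0.4,0,0,0,0,0,0.08,-0.4,0,0,0,0,0,0.08,-0.4],
)

```text
time: 21.45
ee_pos: [0.5035, 0.007, 0.0695]
eef_rot: [0.996, -0.089, 0.0, -0.0]
ft_force: [-0.3, 0.5, 3.9]
width: 0.0261
grip_force: 1.8
```

drive_tool(
  series=[0,0,0,0,0,0.05,-0.4,0,0,0,0,0,0.08,-0.4,0,0,0,0,0,0.08,-0.4],
)

```text
time: 21.7
ee_pos: [0.5036, 0.0069, 0.0677]
eef_rot: [0.996, -0.089, 0.0, 0.0]
ft_force: [-5.7, -0.7, 19.4]
width: 0.0264
grip_force: 9.5
```

The dial bottoms out at reading 0.068, with first contact at 0.073. I back off, grip the bar, then push.

drive_tool(
  series=[0,0,0,0,0,-0.2,-0.4,0,0,0,0,0,-0.2,-0.4,0,0,0,0,0,-0.2,-1,0,0,0,0,0,-0.2,-1,0,0,0,0,0,-0.2,-1,0,0,0,0,0,-0.2,-1,0,0,0,0,0,-0.2,-1,0,0,0,0,0,-0.2,-1],
  grip_force=35,
)

```text
time: 22.37
ee_pos: [0.503, 0.0077, 0.0741]
eef_rot: [0.996, -0.088, -0.0, -0.0]
ft_force: [0.5, 5.5, 0.3]
width: 0.0125
grip_force: 35.0
```

```bash
python3 - <<'E'
from h import *
s=telemetry.read_state(); print(s["time"],s["ee_pos"],s["width"],s["grip_force"],s["ft_force"],s["torque"],s["joint_positions"])
go([.5034,.007,.068],-100)
E
```

```text
22.3667 [0.50303104 0.0077158  0.07405814] 0.01245075965825556 35.000613910358425 [0.45009411 5.4597463  0.25847282] [ 1.10110597  0.15543362 -0.04192606] [ 0.21649012  0.21515551 -0.35390255  1.92065616  0.08599111  1.02074967
 -1.92278686]
yaw -100.1 turn [-0.007  0.007 -0.029] shift [0.012 0.016 0.151]
```

drive_tool(
  series=[0,0,0,0.02,-0.03,0.05,-1,0,0,0,0.04,-0.03,0.1,-1,0,0,0,0.05,-0.03,0.15,-1,0,0,0,0.05,-0.03,0.19,-1,0,0,0,0.05,-0.03,0.19,-1,0,0,0,0.05,-0.03,0.19,-1],
  grip_force=40,
)

```text
time: 22.87
ee_pos: [0.5034, 0.0078, 0.0677]
eef_rot: [0.996, -0.089, -0.002, 0.001]
ft_force: [-18.5, 2.0, 27.1]
width: 0.0125
grip_force: 41.6
```

drive_tool(
  series=[0,0,0,-0.05,0,-0.02,-1,0,0,0,-0.05,0,-0.03,-1,0,0,0,-0.05,0,-0.03,-1],
)

```text
time: 23.12
ee_pos: [0.5031, 0.0078, 0.068]
eef_rot: [0.996, -0.089, -0.0, 0.0]
ft_force: [-3.8, 0.4, 4.3]
width: 0.0128
grip_force: 40.0
```

drive_tool(
  series=[0,0,0,0,0,0.02,-1,0,0,-0.5,0,0,0.02,-1,0,0,-1.2,0,0,0.02,-1,0,0,-2,0,0,0.02,-1,0,0,-2.8,0,0,0.02,-1,0,0,-3.5,0,0,0.02,-1,0,0,-3.5,0,0,0.02,-1],
)

```text
time: 23.7
ee_pos: [0.5033, 0.0073, 0.0679]
eef_rot: [0.998, 0.066, -0.0, 0.001]
ft_force: [-8.3, -1.3, 17.1]
width: 0.0129
grip_force: 40.6
```

```bash
python3 - <<'E'
from h import *
s=telemetry.read_state(); print(s["time"],s["ee_pos"],s["width"],s["grip_force"],s["ft_force"],s["torque"],s["joint_positions"])
go([.5034,.007,.068],-100)
E
```

```text
23.7 [0.50326415 0.00732388 0.06785619] 0.012853757548151847 40.60587979503907 [-8.31412534 -1.30453372 17.0793468 ] [-0.03996059  2.02898922 -0.02399568] [ 0.24609666  0.22751282 -0.38828593  1.92371282  0.10244562  1.00992135
 -1.62746822]
yaw -82.5 turn [0.015 0.007 3.503] shift [ 0.002  0.008 -0.004]
```

drive_tool(
  series=[0,0,-0.8,0,0,0,-1,0,0,-1.6,0,0,0,-1,0,0,-2.4,0,0,0,-1,0,0,-3.2,0,0,0,-1,0,0,-4,0,0,0,-1,0,0,-4.8,0,0,0,-1,0,0,-5.6,0,0,0,-1,0,0,-6,0,0,0,-1,0,0,-6,0,0,0,-1],
)

```text
time: 24.45
ee_pos: [0.5036, 0.0065, 0.0679]
eef_rot: [0.947, 0.32, -0.0, 0.001]
ft_force: [-6.4, -3.2, 14.8]
width: 0.0129
grip_force: 40.6
```

```bash
python3 - <<'E'
from h import *
s=telemetry.read_state(); print(s["time"],s["ee_pos"],s["width"],s["grip_force"],s["ft_force"],s["torque"],s["joint_positions"])
go([.5034,.007,.068],-100)
E
```

```text
24.45 [0.50362122 0.00650392 0.06788209] 0.012946221729176829 40.55951921007363 [-6.40130951 -3.16030556 14.7866715 ] [-0.72228905  1.54438179 -0.01831507] [ 0.30177086  0.23484005 -0.44918578  1.92068449  0.12191957  1.01217601
 -1.11978761]
yaw -52.6 turn [2.400e-02 5.000e-03 9.477e+00] shift [ 0.003 -0.013 -0.003]
```

drive_tool(
  series=[0,0,-0.8,0,0,0.01,-1,0,0,-1.6,0,0,0.01,-1,0,0,-2.4,0,0,0.01,-1,0,0,-3.2,0,0,0.01,-1,0,0,-4,0,0,0.01,-1,0,0,-4.8,0,0,0.01,-1,0,0,-5.3,0,0,0.01,-1,0,0,-5.3,0,0,0.01,-1,0,0,-5.3,0,0,0.01,-1],
)

```text
time: 25.2
ee_pos: [0.5042, 0.0061, 0.0679]
eef_rot: [0.849, 0.528, -0.0, 0.001]
ft_force: [-4.6, -5.7, 16.6]
width: 0.0127
grip_force: 40.7
```

```bash
python3 - <<'E'
from h import *
s=telemetry.read_state(); print(s["time"],s["ee_pos"],s["width"],s["grip_force"],s["ft_force"],s["torque"],s["joint_positions"])
go([.5034,.007,.068],-100)
d=camera("side")[:,:,::-1]; t=camera("top")[:,:,::-1]
cv2.imwrite("pics/f_s.png",d); cv2.imwrite("pics/f_t.png",t)
m=np.zeros((560,800,3),np.uint8)
m[:560,:480]=cv2.resize(d[130:270,280:400],None,fx=4,fy=4,interpolation=cv2.INTER_CUBIC)
m[:400,480:]=cv2.resize(t[165:265,200:280],None,fx=4,fy=4,interpolation=cv2.INTER_CUBIC)
cv2.imwrite("pics/end.png",np.clip(m*1.6,0,255).astype(np.uint8))
E
```

```text
25.2 [0.50423458 0.00605374 0.06786178] 0.012691785628402735 40.739344208850525 [-4.6202689  -5.65703602 16.626849  ] [-0.99936722  1.22409991 -0.13552103] [ 0.35229623  0.24271191 -0.50517192  1.9178017   0.14056357  1.0139201
 -0.67364535]
yaw -26.3 turn [ 3.4000e-02 -1.0000e-03  1.4743e+01] shift [ 0.012 -0.029 -0.004]
```

View pics/end.png

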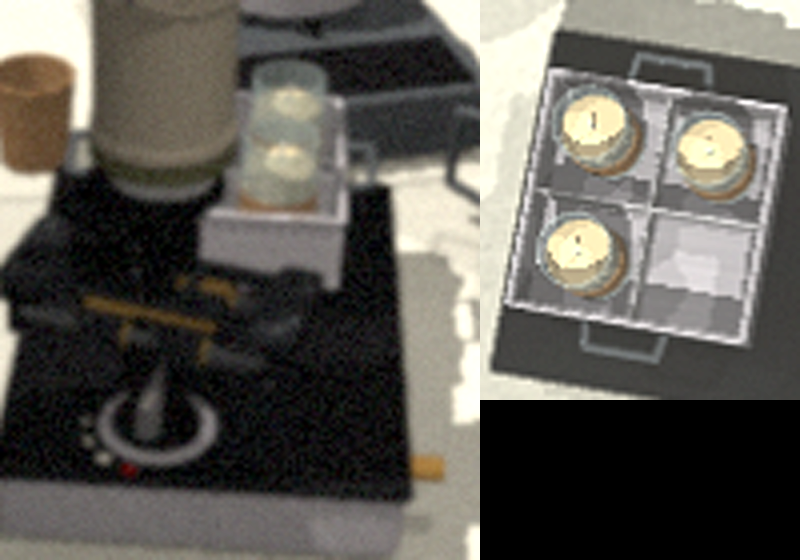

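All three jars are upright in separate cells: jar_3 at crop (595,130), and the placed ones at (712,150) and (580,250). The bar now points towards the red dot at (128,470). I add a small margin towards the stop and check that it holds.

drive_tool(
  series=[0,0,-0.15,0,0,0,-1,0,0,-0.25,0,0,0,-1,0,0,-0.25,0,0,0,-1,0,0,-0.25,0,0,0,-1,0,0,-0.25,0,0,0,-1,0,0,-0.25,0,0,0,-1,0,0,-0.25,0,0,0,-1,0,0,-0.25,0,0,0,-1],
)

```text
time: 25.97
ee_pos: [0.5042, 0.006, 0.0678]
eef_rot: [0.844, 0.537, -0.0, 0.001]
ft_force: [-5.3, -4.6, 16.9]
width: 0.0126
grip_force: 40.7
```

```bash
python3 - <<'E'
from h import *
s=telemetry.read_state(); print(s["time"],s["ee_pos"],s["width"],s["grip_force"],s["ft_force"],s["torque"])
go([.5034,.007,.068],-100)
# bar ends for several dial angles vs the grey bar pixels in the final side view
d=cv2.imread("pics/f_s.png").astype(int)
for deg in(50,60,66,72,76):
    a=np.radians(180-9.9+deg); c=np.array([.5040,.0070]); u=np.array([np.cos(a),np.sin(a)])
    q=(proj("side",[[*(c+.025*u),.106],[*c,.106],[*(c+.025*u),.080]])-[280,130]+.5)*4-.5
    print(deg,q.round().tolist())
E
```

```text
25.9667 [0.5042489  0.00604974 0.0678473 ] 0.012586659302231525 40.732343341223896 [-5.27136014 -4.59659008 16.87401058] [-1.05372018  1.15814708 -0.14588227]
yaw -25.0 turn [ 3.500e-02 -1.000e-03  1.499e+01] shift [ 0.013 -0.029 -0.004]
50 [[131.0, 404.0], [158.0, 387.0], [130.0, 436.0]]
60 [[136.0, 407.0], [158.0, 387.0], [136.0, 439.0]]
66 [[139.0, 408.0], [158.0, 387.0], [139.0, 440.0]]
72 [[143.0, 409.0], [158.0, 387.0], [143.0, 441.0]]
76 [[146.0, 410.0], [158.0, 387.0], [145.0, 442.0]]
```

```bash
python3 -c "
from bench import r
print(r.close_job())"
```

```text
the job is handed in; nothing more can be done
None
```

I handed the job in at about 26 s: both jars stand upright in separate free cells (cells 1 and 3), and the gripper is holding the dial pushed in at spark (tool turned about 75°, 1.31 rad; spark is 1.26); no verdict was returned.

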